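Start a loose hub nut by feel and run it down on a label roll

ROBOT

A 6-joint arm with a two-finger parallel gripper is mounted at the origin on a cart in front of the work surface, level with it; the furniture and walls round the work are solid. World frame = base frame: x ahead of the robot, y to its left, z up, the work surface at z = 0. Lengths are in m, angles in rad, forces in N, time in s.
With the tool pointing down it reaches from about 0.3 to 1 m from the base axis. Payload 5.1 kg.
Tool frame: the origin (TCP) lies between the finger pads; the fingertips stand 17 mm ahead of it and the grasp point (between the pads) lies 2 mm behind it (bot.tip_extent is the distance from the TCP to the fingertips, in m); z points along the fingers, y is the line along which they close (so a half turn about z gives the same grasp; the last joint's range is limited). The gripper opens to 95 mm and grips with 3 to 60 N. Pads are 20 mm wide; open, the fingers measure 119 mm over their backs; the gripper's body (75 mm by 180 mm) begins 59 mm behind the grasp point.
Start: joints at [-1.385, 0.124, 1.65, -0, 1.367, -0.083], TCP at [0.173, -0.627, 0.232] pointing down, gripper open.
Joint ranges: [-2.61, 2.61], [-1.02, 2.33], [0.03, 2.71], [-1.35, 4.49], [0.32, 2.68], [-2.91, 2.91]. Speed limits (rad/s): [2.57, 2.57, 3.14, 3.14, 3.14, 3.14].

INTERFACE

Orientations are given as a rotation vector (axis times angle).
In Python, from rig import bot gives the robot as it stands. The module is installed in compiled form; this text tells all that it offers.
- The arm moves only by the tool jog_arm, never from a script. Its argument "plan" is text: rows parted by semicolons, each of 5 numbers parted by spaces: the shift along the world's x, y, z in mm, then the turn about the world's z in degrees, then the opening, from -1 (shut) to 1 (fully open). In form: x y z roll fingers; .... A call has 1 to 12 rows; each row is the pose to reach, as a shift and turn from the pose commanded when the call began; what a row does not reach only later rows make up. A row lasts 1/12 s, in which the tool goes at most 41.7 mm and 7.16 degrees, less where a joint would pass 70% of its speed; a pose out of reach is approached as far as the arm can. A call with a gripper value outside its range is refused whole. The fingers move at their own pace and stop on an object; "grip_force" is the grip in N (left out, the last holds). Time passes only in rows, so rows that repeat a pose let the fingers close. It gives the time, the measured TCP pose, the force, the opening and the grip force at its end, in the units of the state.
- bot.get_state(): the state, without advancing time (a new reading comes with each control period).
- bot.snapshot(name): name is "side" or "top" or "wrist"; returns a dict with "img" (480x640x3 uint8, red, green, blue), "fx", "fy", "cx", "cy" (pixels), "eye" and "attitude" of the camera in the world; the wrist camera has in their place "mount" (4x4, takes a point from camera to tool coordinates, whose origin is the TCP and whose axes are the flange's). Camera axes: x right, y down, z forward; pixel columns grow to the right and rows downward; lengths in m; the calibration is good to about 2 mm. The wrist camera is an equidistant fisheye: a pixel r from the principal point sees the ray r / f radians off the axis. A picture is of the moment at which its call begins: read the wrist's pose just before it. There is no depth.
- bot.job_done(): hands the job in; it is judged then, once.
Trained networks look in the newest picture that a camera, given by its name, has taken for a name from the list of things; names that differ only in an ending like _2 or _b are one class to them, and where a whole thing is asked for, a point or a joint stands for the part that bears it (a point fixed in the world has none). Each returns a list of dicts, best first, with "score" (0 to 1); they miss things now and then, are a little off and sometimes report something else, mostly with a low value. They report only what shows in the picture. A call takes as long as a camera call. They do not tell look-alikes from the thing itself.
- bot.find_in(camera, query): "position" ([row, column] in pixels, amid what is visible of it).
- bot.place_of(camera, query): "position" ([row, column] in pixels: a listed point, or the origin of a listed thing).
The state is a dict: "time": time; "qpos": joint angles; "qd": joint speeds; "tau": joint torques, N m; "tcp_pos": TCP position; "ee_rot": TCP orientation; "force": force on the tool from outside, world axes, zero at the start; "torque": the same for the moment, N m; "width": finger opening in m; "grasp_force": force on a finger pad.
Only numpy, scipy, OpenCV 4.12 (cv2) and the standard library are available. Lean on these libraries where they do the work, as an engineer would, in place of code of your own. Each camera call takes 0.05 s, during which the arm holds its last target. There are 200 camera calls.

TASK

On the label-roll stand someone has only set the dark wing nut loosely on the thread end of the spindle. Press on it lightly and turn it backward (counter-clockwise from above) until you feel it drop into the thread start, and not forward before that, or it cross-threads; then run it forward (clockwise) until its spring plate holds the roll down hand-tight, its spring about half compressed and never bottomed, and let go. Leave the things around the stand where they are.

Things in the scene. Friction and masses are not known exactly. Their poses are not given: they have to be found in the camera images.
- stand: Fixed label-roll stand: grey plate 150 x 112 mm, 10 mm high, upright steel spindle in the middle, round it a white label roll 84 mm across (part of this body), and 64 mm out on its +x axis a white guide roller 68 mm high. Origin on the spindle axis at the underside of the plate, on the worktop; z up. Rolls differ: the roll's upper face is 62 to 66 mm above this origin.
- nut_grip (a point): Centre of the wing of the loose dark nut (0.2 kg), on its axis: an upright bar along the nut's x, 14 mm thick (17 at its rounded ends), 72 long, 31 high, so 15.5 mm up and down from here; the hub it stands on is 42 mm across, its top 14.5 mm below here. Pinch the bar across its thickness (y) over the axis. A half turn gives the same nut.
- nut_foot (a point): Centre of the nut's underside, 58.5 mm below nut_grip. Found 76.5 mm above the stand's underside: two lugs in the nut sit on the flat end of the spindle's two-start right-hand thread. Turned backward (counter-clockwise from above) by 0.25 to 1.25 rad, unmarked and different each time, they leave the flat and the nut can drop about 4.5 mm.
- nut_wing (a point): End of the wing on the nut's +x axis, 30 mm from the axis, level with nut_grip; shows how the nut is turned. As found, the nut's x axis stands 75 to 86 degrees counter-clockwise from the stand's x axis.
- pressure_plate: Sprung steel plate under the nut, 65 mm across; origin as nut_foot. Spring 16 N/mm, travel 1.6 mm: it bottoms at 25 N. It meets the roll 2.2 to 3.9 rad after the drop, as the roll is high or low. Then 2.4 mm of play (0.95 rad) are taken up, and from there the spring gives 40 N a rad; at half travel the wing takes about 0.1 N m (less if dragged off its axis). Friction then holds it.
- hub_nut: The nut as a whole; origin as nut_foot, z up its axis, x along the wing. From the drop it advances 16 mm a turn (2.55 mm a rad) clockwise, with 2.4 mm of axial play. Turning it forward over the thread end without the drop is cross-threading. To find the drop some 5 N of downward pressure are enough; hard pressing makes the nut slam into the thread.
- spare_roll: Bystander: smaller loose white label roll, 68 mm across, 47 mm high, left of the stand; origin at its underside. Leave alone.
- carton: Bystander: small brown parts carton 68 x 120 x 40 mm, left of the stand; origin at its underside. Leave alone.
- beaker: Bystander: plain plastic beaker 66 mm across, 82 mm high, right of the stand; origin at its underside. Leave alone.
Things that resemble listed ones, but are neither listed nor needed, are in the scene too. What is shaped like the hub_nut but pink is not meant.

How it is judged:
On the way:
1. turned backward, the nut has dropped into the thread start, at least 3.5 mm below where it sat (z of nut_foot in the frame of stand below 0.073 m and angle between nut_foot's own z axis and vertical below 0.1 rad), for 0.1 s.
At the end, for the whole second after the job is handed in: The nut is run down on the spindle, upright (3 degrees) and at rest, its plate flat on the label roll and the spring holding the roll with more than 7 N and less than 20 N, so about half compressed (the nut's own weight is 2 N) (z of nut_foot in the frame of stand below 0.0662 m and horizontal distance between nut_foot and stand below 0.003 m and angle between nut_foot's own z axis and vertical below 0.05 rad and contact force between pressure_plate and stand between 7 and 20 N and linear speed of hub_nut below 0.01 m/s); the robot touches nothing.
It fails at once if the nut is turned forward (by about 0.9 rad or more) over the thread end without having dropped into the thread start (x of nut_wing in the frame of stand above 0.0276 m and z of nut_foot in the frame of stand above 0.0715 m).
It fails at once if the nut is rammed into the thread: more than 60 N between nut and spindle (contact force between hub_nut and stand above 60 N).
It fails at once if overtightened: the plate presses on the roll with more than 25 N (contact force between pressure_plate and stand above 25 N).
It fails at once if a bystander is moved by more than 20 mm (distance of any of spare_roll, carton, beaker from where it was at the start of the episode above 0.02 m).
It also fails if it takes over 70 s, if anything falls off the work surface, if the arm or the gripper's body presses on something with over 40 N, if the wrist force passes 120 N, or if a joint passes its speed limit or range.

## Working session

There is one attempt and no reset: what is moved stays moved. The work goes in short steps, Python scripts to look and compute and a tool call to move; the robot and the scene stay as the last step left them, time stands still between calls to the robot, and variables do not carry over. Pictures are saved under pics/ and viewed, at most 10 in all, crops included, and the job is handed in when it is done.

Besides the shell and the picture viewer there is one more tool, called after ">>>" as name(argument=value, ...) on one line, values as JSON. jog_arm: Moves the arm, as the interface text tells. Its arguments: {"type":"object","properties":{"plan":{"type":"string"},"grip_force":{"type":"number"}},"required":["plan"]}

```bash
mkdir -p pics
cat > h.py <<'E'
import numpy as np, cv2
from scipy.spatial.transform import Rotation as R
from rig import bot
def ray(c,rc):
    u=(rc[1]-c['cx'])/c['fx']; v=(rc[0]-c['cy'])/c['fy']
    if 'mount' in c:
        s=c['st']; r=np.hypot(u,v); d=np.array([u/r*np.sin(r),v/r*np.sin(r),np.cos(r)])
        Rt=R.from_rotvec(s['ee_rot']).as_matrix(); M=np.array(c['mount'])
        return np.array(s['tcp_pos'])+Rt@M[:3,3], Rt@M[:3,:3]@d
    d=np.array([u,v,1.]); d/=np.linalg.norm(d)
    A=np.array(c['attitude'])
    A=A if A.shape==(3,3) else R.from_rotvec(A).as_matrix()
    return np.array(c['eye']),A@d
def snap(n):
    s=bot.get_state(); c=bot.snapshot(n); c['st']=s; return c
def tri(rs):
    A=np.zeros((3,3));b=np.zeros(3)
    for o,d in rs:
        P=np.eye(3)-np.outer(d,d)/(d@d);A+=P;b+=P@o
    x=np.linalg.solve(A,b); return x,[float(np.linalg.norm(np.cross(x-o,d/np.linalg.norm(d)))) for o,d in rs]
def save(c,n): cv2.imwrite('pics/'+n,c['img'][:,:,::-1])
E
python3 - <<'E'
from h import *
print(bot.tip_extent)
for n in ['side','top','wrist']:
    c=snap(n); save(c,n+'0.png')
    print(n,c.get('eye'),c.get('attitude'),c.get('mount'),c['fx'],c['cx'])
    for q in ['nut_grip','nut_foot','nut_wing','stand','spare_roll','carton','beaker']:
        print(q,[(np.round(x['position']).tolist(),round(x['score'],2)) for x in bot.place_of(n,q)[:3]])
print(bot.get_state())
E
```

```text
0.017
side [0.58824355 0.78396487 0.63053039] [-0.12607428 -2.77800316  1.4285741 ] None 478.52767546868307 315.68273847160214
nut_grip [([231.0, 292.0], 0.9), ([220.0, 268.0], 0.8)]
nut_foot [([256.0, 290.0], 0.88), ([244.0, 272.0], 0.66), ([252.0, 293.0], 0.47)]
nut_wing [([217.0, 264.0], 0.8), ([359.0, 373.0], 0.71), ([237.0, 292.0], 0.62)]
stand [([283.0, 294.0], 0.58)]
spare_roll [([359.0, 298.0], 0.85)]
carton [([360.0, 370.0], 0.59), ([256.0, 290.0], 0.3)]
beaker [([221.0, 282.0], 0.6)]
top [0.36625316 0.01779323 1.23651154] [-2.1531778   2.12033767 -0.15052142] None 617.6831763377094 310.3254798211296
nut_grip [([293.0, 198.0], 0.71), ([205.0, 377.0], 0.59), ([218.0, 304.0], 0.57)]
nut_foot [([226.0, 304.0], 0.96), ([211.0, 376.0], 0.81), ([290.0, 198.0], 0.68)]
nut_wing [([195.0, 389.0], 0.95), ([222.0, 284.0], 0.72)]
stand [([234.0, 306.0], 0.63)]
spare_roll [([227.0, 212.0], 0.98)]
carton [([290.0, 200.0], 0.69)]
beaker [([225.0, 426.0], 0.66)]
wrist None None [[ 1.85944691e-04 -9.61068767e-01 -2.76309231e-01  7.82808461e-02]
 [ 9.99999980e-01  1.57233926e-04  1.26061919e-
[... 230 characters left out ...]
tand []
spare_roll []
carton []
beaker []
{'time': 1.2, 'qpos': array([-1.38460990e+00,  1.23837458e-01,  1.65029060e+00, -8.29183542e-06,
        1.36752297e+00, -8.26190108e-02]), 'qd': array([ 0.00080737,  0.00013577, -0.00078637,  0.00137648, -0.00030441,
        0.00020819]), 'tau': array([ 9.97795505e-04, -4.17585146e+01, -3.60226321e+01,  7.75206042e-02,
        4.27533011e-02, -7.69956642e-06]), 'tcp_pos': array([ 0.17258231, -0.62665573,  0.23163751]), 'ee_rot': array([-3.11320263e+00, -4.20963365e-01,  1.74852979e-05]), 'force': array([-0.06363614,  0.57410446,  0.64342477]), 'torque': array([ 0.00474763,  0.05023537, -0.00819604]), 'grasp_force': 0.0, 'width': 0.09479987241865155}
```

Run:
```python
from h import *
a=cv2.imread('pics/side0.png')[150:400,200:450]; b=cv2.imread('pics/top0.png')[150:350,160:470]
b=cv2.resize(b,(800,516),interpolation=cv2.INTER_CUBIC); cv2.imwrite('pics/topc.png',b)
cv2.imwrite('pics/sidec.png',cv2.resize(a,(600,600),interpolation=cv2.INTER_CUBIC))
```

```text
(no output)
```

View pics/topc.png

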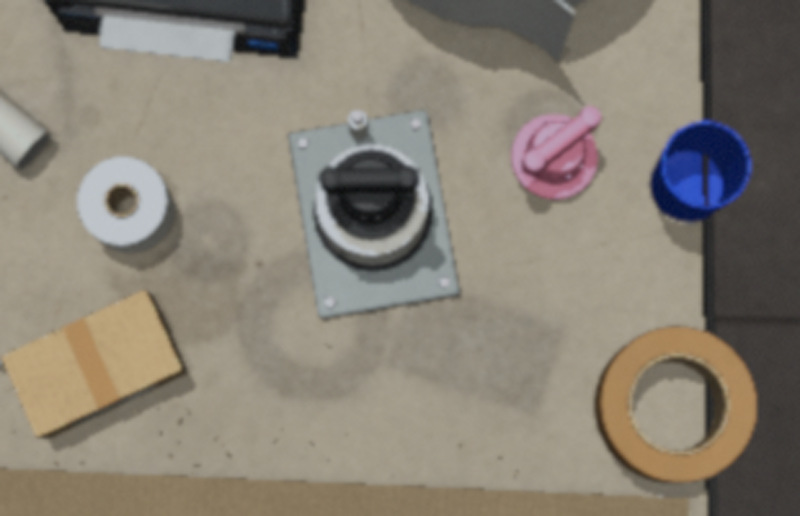

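View pics/sidec.png

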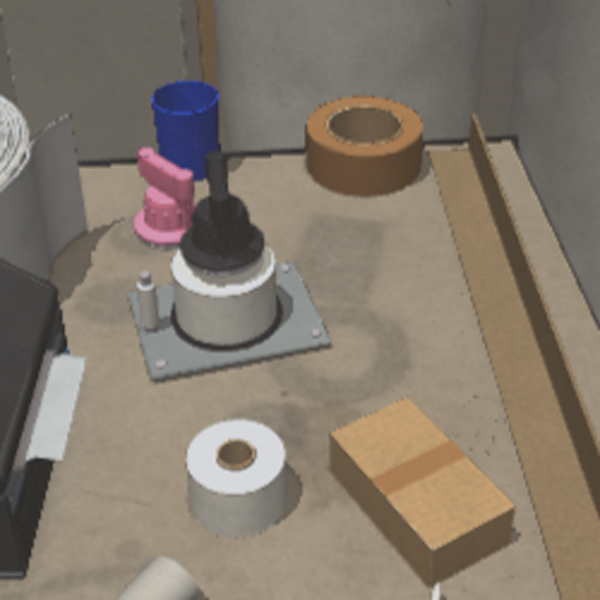

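The top view shows the dark nut at about row 222, col 304, with its wing bar lying across the image. The pink look-alike is at (211, 376). In the side view the dark wing is at about (223, 290). The stand's roller is up and slightly left, so stand x points about 10° counter-clockwise of world x.

Run:
```python
from h import *
s=snap('side');t=snap('top')
for nm,a,b in [('grip',(223,290),(219.5,303.5)),('grip_net',(231,292),(218,304)),('foot',(256,290),(226,304)),('stand',(283,294),(234,306))]:
    print(nm,*tri([ray(s,a),ray(t,b)]))
def at(c,rc,z):
    o,d=ray(c,rc); return o+d*(z-o[2])/d[2]
def tc(x,y): return (150+y*200/516,160+x*310/800)
p=[at(t,tc(*q),0.01) for q in [(322,317),(290,133),(458,293),(428,111)]]
print('plate corners',np.round(p,4).tolist(),'centre',np.mean(p,0)); 
for a,b in [(0,1),(2,3)]: print(np.degrees(np.arctan2(*(p[b]-p[a])[1::-1])))
w=[at(t,tc(*q),0.135) for q in [(322,180),(417,181)]]
print('wing',w, np.degrees(np.arctan2(*(w[0]-w[1])[1::-1])))
st=s['st']; print(np.round(R.from_rotvec(st['ee_rot']).as_matrix(),3))
```

```text
grip [0.58729459 0.04487887 0.14683342] [0.0014255410429692436, 0.0014255410429690862]
grip_net [0.5889173  0.04500527 0.13015078] [0.003066196966699693, 0.0030661969666997036]
foot [0.59066525 0.04547626 0.07104037] [0.0022211491231031587, 0.002221149123103286]
stand [5.86997543e-01 4.28816835e-02 2.53322200e-04] [0.0015543992435806705, 0.0015543992435806233]
plate corners [[0.5043, 0.0839, 0.01], [0.6497, 0.1125, 0.01], [0.5246, -0.0211, 0.01], [0.669, 0.0039, 0.01]] centre [0.58689342 0.0448073  0.01      ]
11.087605807627968
9.833797938651788
wing [array([0.5872628 , 0.07938399, 0.135     ]), array([0.58748597, 0.01246289, 0.135     ])] 90.19107463561109
[[ 0.964  0.266 -0.   ]
 [ 0.266 -0.964  0.   ]
 [-0.    -0.    -1.   ]]
```

>>> jog_arm(plan="200 300 30 35 1; 400 600 30 74 1; 400 600 30 74 1; 400 600 30 74 1; 400 600 30 74 1; 400 600 30 74 1; 400 600 30 74 1; 400 600 30 74 1; 400 600 30 74 1; 400 600 30 74 1; 400 600 30 74 1; 400 600 30 74 1")

```text
time: 2.3
tcp_pos: [0.4504, -0.2092, 0.2535]
ee_rot: [2.231, 2.211, 0.0]
force: [1.1, -1.3, 0.5]
width: 0.0951
grasp_force: 0.0
```

>>> jog_arm(plan="0 0 0 0 1;0 0 0 0 1;0 0 0 0 1;0 0 0 0 1;0 0 0 0 1;0 0 0 0 1;0 0 0 0 1;0 0 0 0 1;0 0 0 0 1;0 0 0 0 1")

```text
time: 3.13
tcp_pos: [0.4495, -0.2113, 0.253]
ee_rot: [-2.234, -2.209, 0.0]
force: [-0.4, 0.2, 0.8]
width: 0.095
grasp_force: 0.0
```

>>> jog_arm(plan="138 205 10 1 1;138 205 10 1 1;138 205 10 1 1;138 205 10 1 1;138 205 10 1 1;138 205 10 1 1;138 205 10 1 1;138 205 10 1 1;138 205 10 1 1;138 205 10 1 1")

```text
time: 3.97
tcp_pos: [0.5872, -0.007, 0.2628]
ee_rot: [-2.215, -2.228, 0.001]
force: [-0.8, -0.4, -0.5]
width: 0.0949
grasp_force: 0.0
```

```bash
cat > look.py <<'E'
from h import *
import sys,pickle
c=snap('wrist'); save(c,sys.argv[1]+'.png')
d={k:c[k] for k in ('st','mount','fx','fy','cx','cy')}
for q in ['nut_grip','nut_wing','nut_foot','stand']:
    r=bot.place_of('wrist',q); d[q]=r
    print(q,[(np.round(x['position'],1).tolist(),round(x['score'],2)) for x in r[:3]])
pickle.dump(d,open(sys.argv[1]+'.pkl','wb')); s=c['st']; print(s['tcp_pos'],s['qpos'])
E
python3 look.py w1
```

```text
nut_grip [([298.6, 370.1], 0.64), ([170.0, 320.9], 0.59)]
nut_wing [([125.8, 325.2], 0.95), ([316.4, 386.2], 0.76)]
nut_foot [([276.5, 369.3], 0.92)]
stand []
[ 0.58715662 -0.00698316  0.2628032 ] [-1.03122893e-01 -3.12138978e-02  1.75845964e+00 -3.82731646e-04
  1.41482124e+00 -1.08887501e-01]
```

>>> jog_arm(plan="0 65 0 0 1;0 65 0 0 1;0 65 0 0 1;0 65 0 0 1;0 65 0 0 1;0 65 0 0 1")

```text
time: 4.72
tcp_pos: [0.5877, 0.0579, 0.263]
ee_rot: [2.215, 2.228, -0.0]
force: [-0.6, -0.0, -0.4]
width: 0.0948
grasp_force: 0.0
```

```bash
python3 look.py w2
python3 - <<'E'
from h import *
import pickle
a,b=[pickle.load(open(f+'.pkl','rb')) for f in('w1','w2')]
for q in ['nut_grip','nut_wing','nut_foot','stand']:
    for x in a[q][:2]:
        for y in b[q][:2]:
            p,e=tri([ray(a,x['position']),ray(b,y['position'])]); print(q,np.round(p,4),np.round(e,4))
E
```

```text
nut_grip [([348.2, 367.5], 0.93), ([248.7, 322.5], 0.81), ([231.0, 325.4], 0.64)]
nut_wing [([212.7, 322.8], 0.77)]
nut_foot [([322.6, 361.8], 0.8), ([232.6, 328.9], 0.72)]
stand [([231.6, 323.9], 0.59)]
[0.58766944 0.05794468 0.26304135] [ 7.57546663e-03 -2.42498094e-02  1.75124378e+00 -4.00315069e-04
  1.41452282e+00  1.72731372e-03]
nut_grip [ 0.6371 -0.103   0.0482] [0.0006 0.0006]
nut_grip [0.5733 0.1875 0.6282] [0.0215 0.0215]
nut_grip [0.5939 0.0628 0.3076] [0.0087 0.0087]
nut_grip [0.5843 0.043  0.1236] [0.0011 0.0011]
nut_wing [0.586  0.0774 0.1425] [0.0004 0.0004]
nut_wing [0.5739 0.1574 0.5599] [0.0169 0.0169]
nut_foot [ 0.6378 -0.096  -0.001 ] [0.0029 0.0029]
nut_foot [0.5688 0.1907 0.6754] [0.0215 0.0215]
```

View pics/w1.png

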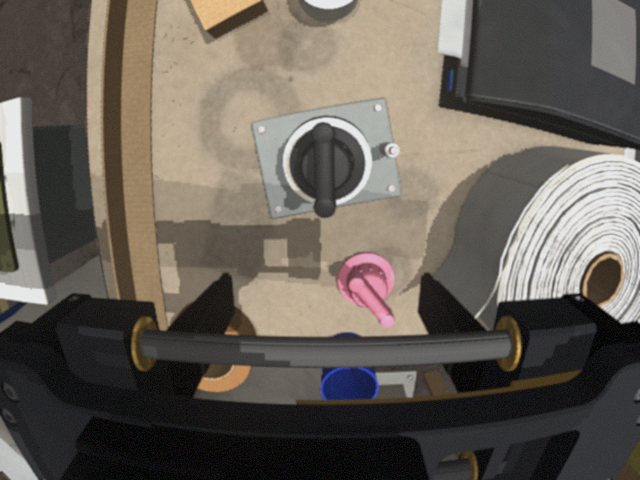

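The wrist view shows the dark wing bar running vertically, with ends at about (128, 323) and (207, 325). The pink look-alike is at (285, 367). On the right is a tall paper roll, its spiral face centred at about (280, 603). I need its distance for gripper clearance.

View pics/w2.png

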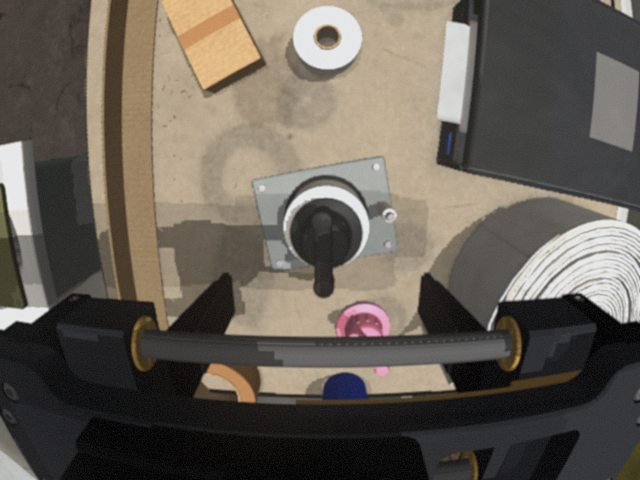

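The nut's wing runs from about (218, 321) to (287, 324). The top edge of the paper roll's spiral face is at about (222, 600).

Run:
```python
from h import *
import pickle
a,b=[pickle.load(open(f+'.pkl','rb')) for f in('w1','w2')]
for n,p,q in [('rolltop',(155,600),(222,600)),('wingfar',(126,323),(213,322)),('wingnear',(213,326),(293,325)),('roller',(149,391),(214,390))]:
    print(n,*tri([ray(a,p),ray(b,q)]))
z=tri([ray(a,(155,600)),ray(b,(222,600))])[0][2]
for rc in [(285,500),(210,520),(320,490)]:
    o,d=ray(a,rc); print(o+d*(z-o[2])/d[2])
s=b['st']
for z in(.150,.1505):
    for c,l in ((a,[(126,323),(213,326)]),(b,[(213,322),(293,325)])):
        P=[]
        for rc in l:
            o,d=ray(c,rc); P.append(o+d*(z-o[2])/d[2])
        print(z,np.round(P,4).tolist(),np.mean(P,0),np.degrees(np.arctan2(*(P[0]-P[1])[1::-1])))
```

```text
rolltop [0.84880737 0.07205347 0.12999121] [0.004470979268055014, 0.00447097926805477]
wingfar [0.58493446 0.07721585 0.14272929] [6.963294730310419e-05, 6.963294730292195e-05]
wingnear [0.5875173  0.0130587  0.14597392] [9.245790510218276e-05, 9.245790510216368e-05]
roller [0.65132157 0.05820854 0.05570218] [0.0010230737815165555, 0.0010230737815164466]
[ 0.74544409 -0.05408447  0.12999121]
[0.75498826 0.01540777 0.12999121]
[ 0.74178732 -0.0897662   0.12999121]
0.15 [[0.5849, 0.077, 0.15], [0.5874, 0.0139, 0.15]] [0.58616896 0.04548555 0.15      ] 92.26561835650703
0.15 [[0.5851, 0.0788, 0.15], [0.5876, 0.0149, 0.15]] [0.58633643 0.04683102 0.15      ] 92.27611691642575
0.1505 [[0.5849, 0.077, 0.1505], [0.5874, 0.014, 0.1505]] [0.58617042 0.04553339 0.1505    ] 92.2656183565071
0.1505 [[0.5851, 0.0789, 0.1505], [0.5876, 0.0151, 0.1505]] [0.58633835 0.04699821 0.1505    ] 92.27611691642579
```

>>> jog_arm(plan="-1 -12 0 1 1;-1 -12 -20 1 1;-1 -12 -50 1 1;-1 -12 -80 1 0.5;-1 -12 -100 1 0;-1 -12 -110 1 -0.3;-1 -12 -116 1 -0.4;-1 -12 -120 1 -0.5;-1 -12 -121 1 -0.5;-1 -12 -121 1 -0.5;-1 -12 -121 1 -0.5", grip_force=5)

```text
time: 5.88
tcp_pos: [0.5877, 0.047, 0.1437]
ee_rot: [2.193, 2.247, 0.003]
force: [-0.3, -0.4, -0.5]
width: 0.0474
grasp_force: 0.0
```

```bash
python3 look.py w3; python3 -c "
import cv2;cv2.imwrite('pics/w3c.png',cv2.imread('pics/w3.png')[150:400,170:480])"
```

```text
nut_grip [([303.3, 319.1], 0.96)]
nut_wing [([243.8, 323.9], 0.86)]
nut_foot [([373.6, 374.6], 0.77)]
stand []
[0.58766985 0.04695026 0.14365501] [-1.13212829e-02  6.10976406e-02  1.87018993e+00  1.12734612e-06
  1.20761206e+00 -3.57906055e-02]
```

View pics/w3c.png

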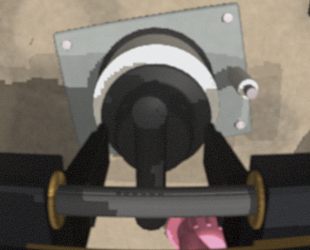

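The fingers straddle the wing, whose centre is at about crop column 150, midway between the finger tips. Next I close gently.

>>> jog_arm(plan="-1 -1 -2 1 -0.6;-1 -1 -2 1 -0.7;-1 -1 -2 1 -0.8;-1 -1 -2 1 -1;-1 -1 -2 1 -1;-1 -1 -2 1 -1;-1 -1 -2 1 -1;-1 -1 -2 1 -1;-1 -1 -2 1 -1;-1 -1 -2 1 -1", grip_force=5)

```text
time: 6.97
tcp_pos: [0.5858, 0.046, 0.1399]
ee_rot: [2.174, 2.267, 0.0]
force: [2.5, 0.6, -3.4]
width: 0.0149
grasp_force: 5.0
```

>>> jog_arm(plan="1 0 0 0 -1;1 0 0 0 -1;1 0 0 0 -1;1 0 -1 0 -1;1 0 -1 0 -1;1 0 -1 0 -1", grip_force=15)

```text
time: 7.47
tcp_pos: [0.5868, 0.046, 0.1396]
ee_rot: [2.174, 2.267, 0.0]
force: [0.4, 0.0, 2.0]
width: 0.0142
grasp_force: 15.0
```

>>> jog_arm(plan="0 0 -0.5 0 -1;0 0 -0.5 3 -1;0 0 -0.5 6 -1;0 0 -0.5 9 -1;0 0 -0.5 12 -1;0 0 -0.5 12 -1;0 0 -0.5 12 -1", grip_force=20)

```text
time: 8.05
tcp_pos: [0.587, 0.0459, 0.1394]
ee_rot: [1.927, 2.481, 0.001]
force: [0.1, 0.4, 5.1]
width: 0.0142
grasp_force: 20.0
```

>>> jog_arm(plan="0 0 0 3 -1;0 0 0 6 -1;0 0 0 9 -1;0 0 0 9 -1;0 0 0 9 -1")

```text
time: 8.47
tcp_pos: [0.5871, 0.0459, 0.1394]
ee_rot: [1.726, 2.624, 0.001]
force: [0.0, -0.4, 5.0]
width: 0.0136
grasp_force: 20.0
```

>>> jog_arm(plan="0 0 0 3 -1;0 0 0 6 -1;0 0 0 9 -1;0 0 0 9 -1;0 0 0 9 -1")

```text
time: 8.88
tcp_pos: [0.5868, 0.0458, 0.1388]
ee_rot: [1.516, 2.751, -0.0]
force: [-0.9, -0.4, 4.1]
width: 0.0135
grasp_force: 20.0
```

>>> jog_arm(plan="0 0 -0.5 0 -1;0 0 -0.5 0 -1;0 0 -0.5 0 -1;0 0 -0.5 0 -1")

```text
time: 9.22
tcp_pos: [0.5865, 0.046, 0.1368]
ee_rot: [-1.514, -2.752, -0.0]
force: [3.1, 0.8, -3.7]
width: 0.0139
grasp_force: 20.0
```

>>> jog_arm(plan="0 0 -0.5 0 -1;0 0 -1 0 -1;0 0 -1.5 0 -1;0 0 -1.5 0 -1;0 0 -1.5 0 -1")

```text
time: 9.63
tcp_pos: [0.5865, 0.046, 0.1362]
ee_rot: [-1.513, -2.753, 0.0]
force: [2.7, 0.0, -2.6]
width: 0.0139
grasp_force: 20.0
```

>>> jog_arm(plan="0 0 -0.5 0 -1;0 0 -1 0 -1;0 0 -1 0 -1;0 0 -1 0 -1")

```text
time: 9.97
tcp_pos: [0.5865, 0.046, 0.1354]
ee_rot: [-1.513, -2.753, 0.0]
force: [1.9, -0.3, -1.3]
width: 0.0141
grasp_force: 20.0
```

>>> jog_arm(plan="0 0 -0.5 0 -1;0 0 -1 0 -1;0 0 -1 0 -1;0 0 -1 0 -1")

```text
time: 10.3
tcp_pos: [0.5867, 0.0459, 0.1352]
ee_rot: [-1.513, -2.753, 0.0]
force: [0.1, 0.1, 3.3]
width: 0.0139
grasp_force: 20.0
```

>>> jog_arm(plan="0 0 -0.2 -5 -1;0 0 -0.5 -11 -1;0 0 -0.8 -18 -1;0 0 -1.1 -25 -1;0 0 -1.4 -32 -1;0 0 -1.7 -39 -1;0 0 -2.0 -46 -1;0 0 -2.3 -53 -1;0 0 -2.7 -60 -1;0 0 -2.7 -60 -1;0 0 -2.7 -60 -1")

```text
time: 11.22
tcp_pos: [0.5872, 0.046, 0.1325]
ee_rot: [2.684, 1.631, 0.002]
force: [1.2, -0.0, 3.6]
width: 0.0142
grasp_force: 20.0
```

>>> jog_arm(plan="0 0 -0.2 -5 -1;0 0 -0.5 -11 -1;0 0 -0.8 -18 -1;0 0 -1.1 -25 -1;0 0 -1.4 -32 -1;0 0 -1.7 -39 -1;0 0 -2.0 -46 -1;0 0 -2.3 -53 -1;0 0 -2.7 -60 -1;0 0 -2.7 -60 -1;0 0 -2.7 -60 -1")

```text
time: 12.13
tcp_pos: [0.5873, 0.0459, 0.1299]
ee_rot: [3.141, 0.073, 0.003]
force: [1.5, -0.1, 5.3]
width: 0.0135
grasp_force: 20.0
```

>>> jog_arm(plan="0 0 0.5 0 0;0 0 0.5 0 0.5;0 0 0.5 0 1;0 0 1 0 1;0 0 1 0 1;0 0 1 0 1;0 0 1 0 1;0 0 1 0 1;0 0 1 0 1;0 0 1 0 1")

```text
time: 12.97
tcp_pos: [0.5867, 0.046, 0.1301]
ee_rot: [-3.141, -0.066, -0.0]
force: [0.5, -0.3, 0.1]
width: 0.0751
grasp_force: 0.0
```

>>> jog_arm(plan="0 0 0 7 1;0 0 0 14 1;0 0 0 21 1;0 0 0 28 1;0 0 0 35 1;0 0 0 42 1;0 0 0 49 1;0 0 0 56 1;0 0 0 63 1;0 0 0 70 1;0 0 0 77 1;0 0 0 84 1")

```text
time: 13.97
tcp_pos: [0.5867, 0.046, 0.1301]
ee_rot: [2.283, 2.158, 0.0]
force: [-0.6, 0.1, 0.5]
width: 0.0956
grasp_force: 0.0
```

>>> jog_arm(plan="0 0 0 7 1;0 0 0 14 1;0 0 0 21 1;0 0 0 28 1;0 0 0 35 1;0 0 0 42 1;0 0 0 49 1;0 0 0 56 1;0 0 0 63 1;0 0 0 70 1;0 0 0 77 1;0 0 0 84 1")

```text
time: 14.97
tcp_pos: [0.5867, 0.046, 0.1301]
ee_rot: [0.253, 3.131, 0.0]
force: [-0.9, -0.2, -0.2]
width: 0.0953
grasp_force: 0.0
```

>>> jog_arm(plan="0 0 0 6 1;0 0 0 12 0.5;0 0 0 12 0;0 0 0 12 -0.5;0 0 0 12 -0.6")

```text
time: 15.38
tcp_pos: [0.5867, 0.046, 0.1301]
ee_rot: [-0.062, 3.141, 0.0]
force: [-0.0, -0.3, -0.4]
width: 0.0739
grasp_force: 0.0
```

```bash
python3 look.py w4; python3 -c "
import cv2;cv2.imwrite('pics/w4c.png',cv2.imread('pics/w4.png')[150:400,170:480])"
```

```text
nut_grip [([311.9, 132.5], 0.91), ([303.8, 321.3], 0.66)]
nut_wing [([356.5, 325.7], 0.56)]
nut_foot [([283.3, 166.4], 0.7)]
stand [([357.2, 328.1], 0.47)]
[0.58667713 0.04595628 0.13013244] [-1.30460090e-02  7.40742022e-02  1.88083405e+00  2.33127475e-05
  1.18664236e+00 -1.62354738e+00]
```

View pics/w4c.png

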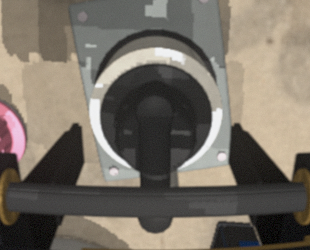

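The wing (crop column 155) is centred between the open fingers and aligned with them after the half turn. Next I re-grip.

>>> jog_arm(plan="0 0 0 0 -0.8;0 0 0 0 -1;0 0 0 0 -1;0 0 0 0 -1;0 0 0 0 -1;0 0 0 0 -1;0 0 0 0 -1;0 0 0 0 -1;0 0 0 0 -1;0 0 0 0 -1")

```text
time: 16.47
tcp_pos: [0.5867, 0.046, 0.1301]
ee_rot: [-0.066, 3.141, 0.0]
force: [0.6, 0.5, -0.5]
width: 0.0136
grasp_force: 20.0
```

>>> jog_arm(plan="0 0 -0.4 -3 -1;0 0 -0.7 -9 -1;0 0 -1.0 -15 -1;0 0 -1.2 -20 -1;0 0 -1.2 -20 -1;0 0 -1.2 -20 -1")

```text
time: 16.97
tcp_pos: [0.5869, 0.046, 0.1292]
ee_rot: [0.477, 3.105, 0.0]
force: [-0.6, -1.4, 0.5]
width: 0.014
grasp_force: 20.0
```

>>> jog_arm(plan="0 0 -0.3 -6 -1;0 0 -0.6 -12 -1;0 0 -0.9 -20 -1;0 0 -0.9 -20 -1;0 0 -0.9 -20 -1")

```text
time: 17.38
tcp_pos: [0.5869, 0.0459, 0.1284]
ee_rot: [1.007, 2.975, -0.0]
force: [0.3, -0.5, 2.0]
width: 0.0139
grasp_force: 20.0
```

```bash
python3 -c "
from h import *
s=bot.get_state();print(s['tcp_pos'],s['force'],s['torque'],s['tau'][5],s['qpos'][5])"
```

```text
[0.58687586 0.04586378 0.12836337] [ 0.28175232 -0.50741627  2.04311863] [-0.1210514  -0.05081832 -0.03718077] 0.1992459548637271 -0.9311658263917538
```

>>> jog_arm(plan="0 0 -0.3 -6 -1;0 0 -0.6 -12 -1;0 0 -0.9 -20 -1;0 0 -0.9 -20 -1;0 0 -0.9 -20 -1")

```text
time: 17.8
tcp_pos: [0.5869, 0.0459, 0.1279]
ee_rot: [1.509, 2.755, 0.0]
force: [-0.4, -0.5, 5.1]
width: 0.0141
grasp_force: 20.0
```

>>> jog_arm(plan="0 0 0.4 0 -1;0 0 0.4 -4 -1;0 0 0.4 -8 -1;0 0 0.4 -12 -1;0 0 0.4 -12 -1")

```text
time: 18.22
tcp_pos: [0.5869, 0.0461, 0.128]
ee_rot: [1.791, 2.581, 0.001]
force: [-0.1, -0.9, 4.8]
width: 0.0138
grasp_force: 20.0
```

```bash
cat > st.py <<'E'
from h import *
s=bot.get_state();v=s['ee_rot'];print(s['time'],np.round(s['tcp_pos'],5),np.round(s['force'],2),np.round(s['torque'],3),s['tau'][5].round(3),'yaw',np.degrees(2*np.arctan2(v[1],v[0])).round(2))
E
python3 st.py
```

```text
18.2167 [0.58693 0.04607 0.12798] [-0.14 -0.87  4.75] [ 0.058  0.086 -0.016] 0.472 yaw 110.47
```

>>> jog_arm(plan="0 0 0.5 0 -1;0 0 0.5 -4 -1;0 0 0.5 -8 -1;0 0 0.5 -8 -1;0 0 0.5 -8 -1")

```text
time: 18.63
tcp_pos: [0.5869, 0.0461, 0.1281]
ee_rot: [1.964, 2.451, 0.001]
force: [0.3, 0.3, 3.9]
width: 0.0143
grasp_force: 20.0
```

```bash
python3 st.py
```

```text
18.6333 [0.58691 0.04613 0.12808] [0.26 0.3  3.9 ] [ 0.157 -0.177 -0.027] 0.022 yaw 102.59
```

```bash
cat > av.py <<'E'
from h import *
F=[];T=[];U=[];Z=[]
for i in range(6):
    bot.snapshot('side'); s=bot.get_state(); F.append(s['force']);T.append(s['torque']);U.append(s['tau'][5]);Z.append(s['tcp_pos'])
v=s['ee_rot'];f=lambda a:np.round(np.mean(a,0),4)
print(round(s['time'],2),f(Z),'F',f(F),'T',f(T),'sd',np.std(T,0).round(3),'tau6',f(U),np.std(U).round(3),'yaw',np.degrees(2*np.arctan2(v[1],v[0])).round(2))
E
python3 av.py
```

```text
18.93 [0.5869 0.0461 0.1281] F [0.4611 0.4936 3.5741] T [ 0.2095 -0.2215 -0.0072] sd [0.026 0.043 0.038] tau6 -0.0159 0.006 yaw 102.45
```

>>> jog_arm(plan="0 0 0.4 0 -1;0 0 0.4 -4 -1;0 0 0.4 -8 -1;0 0 0.4 -8 -1")

```text
time: 19.27
tcp_pos: [0.5868, 0.0459, 0.1282]
ee_rot: [2.135, 2.304, 0.0]
force: [1.6, -0.1, 2.0]
width: 0.0142
grasp_force: 20.0
```

```bash
python3 av.py
```

```text
19.57 [0.5868 0.0459 0.1282] F [ 2.3908 -0.0815  0.5956] T [ 0.1446 -0.6501 -0.0307] sd [0.017 0.079 0.033] tau6 -0.0087 0.057 yaw 94.45
```

>>> jog_arm(plan="0 0 0.1 -3 -1;0 0 0.1 -6 -1;0 0 0.1 -6 -1;0 0 0.1 -6 -1")

```text
time: 19.9
tcp_pos: [0.5868, 0.046, 0.1281]
ee_rot: [2.251, 2.192, 0.001]
force: [4.8, 1.6, -2.8]
width: 0.014
grasp_force: 20.0
```

```bash
python3 av.py
```

```text
20.2 [0.5868 0.046  0.1281] F [ 5.1949  0.3024 -3.1196] T [ 0.3241 -1.1236 -0.0465] sd [0.014 0.048 0.02 ] tau6 -0.0448 0.007 yaw 88.45
```

>>> jog_arm(plan="0 0 0 -3 -1;0 0 0 -6 -1;0 0 0 -6 -1;0 0 0 -6 -1")

```text
time: 20.53
tcp_pos: [0.5868, 0.046, 0.128]
ee_rot: [2.363, 2.07, 0.001]
force: [5.6, 1.6, -3.5]
width: 0.0137
grasp_force: 20.0
```

```bash
python3 av.py
```

```text
20.83 [0.5868 0.046  0.128 ] F [ 5.1493  0.5941 -3.6232] T [ 0.3619 -1.2322 -0.062 ] sd [0.014 0.025 0.03 ] tau6 -0.0535 0.001 yaw 82.44
```

>>> jog_arm(plan="0.6 0 -0.4 0 -1;0.6 0 -0.4 0 -1;0.6 0 -0.4 0 -1")

```text
time: 21.08
tcp_pos: [0.5869, 0.0461, 0.1279]
ee_rot: [-2.363, -2.069, 0.001]
force: [3.3, 2.3, -1.5]
width: 0.0136
grasp_force: 20.0
```

```bash
python3 av.py
```

```text
21.38 [0.587  0.0461 0.128 ] F [ 2.1886  1.1437 -1.1967] T [ 0.4297 -0.5595 -0.0285] sd [0.027 0.029 0.016] tau6 -0.0416 0.002 yaw -277.59
```

>>> jog_arm(plan="0.4 -0.2 -0.2 -3 -1;0.4 -0.2 -0.3 -6 -1;0.4 -0.2 -0.3 -6 -1;0.4 -0.2 -0.3 -6 -1")

```text
time: 21.72
tcp_pos: [0.5875, 0.0459, 0.1278]
ee_rot: [-2.467, -1.944, 0.0]
force: [2.8, 1.0, -0.7]
width: 0.0137
grasp_force: 20.0
```

```bash
python3 av.py
```

```text
22.02 [0.5875 0.0459 0.1278] F [ 1.0871  1.7555 -0.1398] T [ 0.5707 -0.4288 -0.0557] sd [0.024 0.035 0.024] tau6 -0.078 0.007 yaw -283.58
```

>>> jog_arm(plan="0 -0.2 -0.2 -3 -1;0 -0.2 -0.3 -6 -1;0 -0.2 -0.3 -6 -1;0 -0.2 -0.3 -6 -1")

```text
time: 22.35
tcp_pos: [0.5877, 0.0455, 0.1276]
ee_rot: [2.566, 1.812, -0.0]
force: [1.4, 2.2, 0.8]
width: 0.0141
grasp_force: 20.0
```

```bash
python3 av.py
```

```text
22.65 [0.5877 0.0455 0.1276] F [ 1.4345  1.4177 -0.1511] T [ 0.4498 -0.375  -0.0739] sd [0.024 0.011 0.025] tau6 -0.0753 0.009 yaw 70.42
```

>>> jog_arm(plan="0 -0.2 -0.1 -2 -1;0 -0.2 -0.2 -4 -1;0 -0.2 -0.2 -4 -1;0 -0.2 -0.2 -4 -1")

```text
time: 22.98
tcp_pos: [0.5877, 0.0453, 0.1275]
ee_rot: [2.628, 1.722, 0.0]
force: [0.8, 1.0, 1.4]
width: 0.014
grasp_force: 20.0
```

```bash
python3 av.py
```

```text
23.28 [0.5877 0.0453 0.1275] F [0.4114 1.1846 1.6877] T [ 0.3821 -0.3011  0.0655] sd [0.026 0.038 0.022] tau6 0.0732 0.008 yaw 66.42
```

>>> jog_arm(plan="0 0 0 0 -0.8;0 0 0 0 -0.5;0 0 0 0 0;0 0 0 0 0.5;0 0 0 0 0.5;0 0 10 0 0.5;0 0 30 0 0.5;0 0 60 0 0.5;0 0 90 0 0.5;0 0 110 0 0.5;0 0 110 0 0.5;0 0 110 0 0.5")

```text
time: 24.28
tcp_pos: [0.5885, 0.0453, 0.2396]
ee_rot: [2.627, 1.719, 0.005]
force: [0.8, 0.1, 0.4]
width: 0.0705
grasp_force: 0.0
```

```bash
python3 look.py w5; python3 -c "
import cv2;cv2.imwrite('pics/w5c.png',cv2.imread('pics/w5.png')[50:400,150:500])"
```

```text
nut_grip [([239.6, 323.0], 0.87)]
nut_wing [([276.4, 325.9], 0.74)]
nut_foot [([301.1, 408.5], 0.97)]
stand []
[0.58853681 0.0453072  0.23960225] [-1.40434534e-02 -1.41048657e-02  1.78056559e+00 -1.20327395e-04
  1.37125997e+00  3.97873284e-01]
```

View pics/w5c.png

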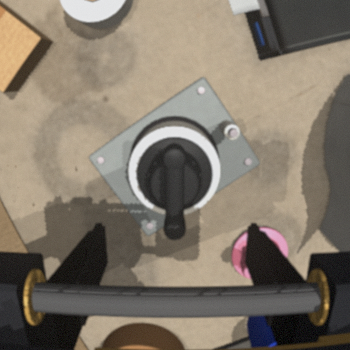

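The nut is seated and free, with its wing still aligned with the tool at crop column 174, and nothing around it has moved. My two estimates of the spring force are about 10 N from the height drop and 14 N from the turn angle, both inside the 7–20 N window.

```bash
python3 -c "
from rig import bot
print(bot.job_done())"
```

```text
the job is handed in; nothing more can be done
None
```

The job is handed in, with no verdict returned: the nut dropped into the thread on the backward turn, was run down to an estimated 10–14 N of spring force (not measured directly), and was let go at about 24 s of the 70 s.

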